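# Pack the bush-driving kit into its stacking trays

### The arm

A 7-joint arm with a two-finger parallel gripper is mounted at the origin on a cart in front of the work surface, level with it; the furniture and walls round the work are solid. World frame = base frame: x ahead of the robot, y to its left, z up, the work surface at z = 0. Lengths are in mm, angles in rad, forces in N, time in s.
With the tool pointing down it reaches from about 400 to 875 mm from the base axis. Payload 4.4 kg.
Tool frame: the origin (TCP) lies on the centre line of the jaws, within the pads' length; the fingertips stand 25 mm ahead of it and the grasp point (between the pads) lies 6 mm ahead of it (ctrl.finger_overhang is the distance from the TCP to the fingertips, in mm); z points along the fingers, y is the line along which they close (so a half turn about z gives the same grasp; the last joint's range is limited). The gripper opens to 85 mm and grips with 20 to 120 N. Pads are 22 mm wide; open, the fingers measure 114 mm over their backs; the gripper's body (76 mm by 85 mm) begins 54 mm behind the grasp point. The pads swing forward as they close: fully open they stand 13 mm farther back than shut.
Start: joints at [1.103, 0.628, 0.038, 1.517, -0.027, 0.996, -0.02], TCP at [254.226, -598.236, 256.313] pointing down, gripper open.
Joint ranges: [-3.06, 3.06], [-0.37, 2.12], [-1.25, 1.32], [0.18, 2.47], [-1.1, 4.24], [0.23, 1.98], [-2.94, 2.94]. Speed limits (rad/s): [2.57, 2.57, 3.14, 3.14, 3.14, 3.14, 3.14].

### API

Orientations are given as [roll, pitch, yaw] about the fixed x, y, z axes, in that order (R = Rz(yaw) Ry(pitch) Rx(roll)).
In Python, from cell import ctrl gives the robot as it stands. The module is installed in compiled form; this text tells all that it offers.
- The arm moves only by the tool play_rows, never from a script. Its argument "targets" is a list of rows, each a list of 5 numbers: the closure, from 0 (fully open) to 1 (shut), then the shift along the tool's x, y, z in cm, then the turn about the tool's z in degrees. In form: [[gripper, dx, dy, dz, spin], ...]. A call has 1 to 10 rows; each row is the pose to reach, as a shift and turn from the pose commanded when the call began, along the tool's axes at that moment; what a row does not reach only later rows make up. A row lasts 1/10 s, in which the tool goes at most 50 mm and 8.59 degrees, less where a joint would pass 70% of its speed; a pose out of reach is approached as far as the arm can. A call with a gripper value outside its range is refused whole. The fingers move at their own pace and stop on an object; the grip force is fixed at half the most. Time passes only in rows, so rows that repeat a pose let the fingers close. It gives the time, the measured TCP pose, the force, the opening and the grip force at its end, in the units of the state.
- ctrl.read_state(): the state, without advancing time (a new reading comes with each control period).
- ctrl.get_image(name): name is "scene" or "side" or "wrist"; returns (picture, depth): 400x640x3 uint8, red, green, blue; 400x640 float32, mm along the optical axis (not along the pixel's ray), 0 where there is no reading.
- ctrl.calibration(name): a dict with "vfov" (degrees; the focal length in pixels is half the picture's height over the tangent of half this angle, whatever the lens; pixels are square), "cx", "cy" (the principal point, pixels), "extrinsics" (4x4, takes a point from camera to world coordinates); the wrist camera has in their place "mount" (4x4, takes a point from camera to tool coordinates, whose origin is the TCP and whose axes are the flange's). Camera axes: x right, y down, z forward; pixel columns grow to the right and rows downward; lengths in mm; the calibration is good to about 2 mm. The wrist camera is an equidistant fisheye: a pixel r from the principal point sees the ray r / f radians off the axis. A picture is of the moment at which its call begins: read the wrist's pose just before it. calibration takes no time and is no camera call.
- ctrl.finish_job(): hands the job in; it is judged then, once.
Trained networks look in the newest picture that a camera, given by its name, has taken for a name from the list of things; names that differ only in an ending like _2 or _b are one class to them, and where a whole thing is asked for, a point or a joint stands for the part that bears it (a point fixed in the world has none). Each returns a list of dicts, best first, with "confidence" (0 to 1); they miss things now and then, are a little off and sometimes report something else, mostly with a low value. They report only what shows in the picture. A call takes as long as a camera call. They do not tell look-alikes from the thing itself.
- ctrl.search_frame(camera, name): "bbox" ([left, top, right, bottom] in pixels, round what is visible of it).
- ctrl.trace(camera, name): "pixels" (400x640 bool, what is visible of it) and "bbox" ([left, top, right, bottom] in pixels, round what is visible of it).
The state is a dict: "clock": time; "qpos": joint angles; "qd": joint speeds; "tau": joint torques, N m; "eef_pos": TCP position; "tool_rot": TCP orientation; "force": force on the tool from outside, world axes, zero at the start; "torque": the same for the moment, N m; "width": finger opening in mm; "gripper_force": force on a finger pad.
Only numpy, scipy, OpenCV 4.12 (cv2) and the standard library are available. Lean on these libraries where they do the work, as an engineer would, in place of code of your own. Each camera call takes 0.05 s, during which the arm holds its last target. There are 200 camera calls.

### The job

Pack the bush-driving kit into its stack of trays: the V-block stands in the nest of the base tray, the tall steel sleeve upright in the round cup of the middle tray, and the brass drift lies in the two saddles of the top tray. The middle tray belongs on the base tray's posts and the top tray, the one without posts, on the middle tray's, each fully seated with its feet round the posts. Leave the short brass bush where it is; it belongs to another job.

Things in the scene. Friction and masses are not known exactly. Their poses are not given: they have to be found in the camera images.
- base_seat (a point): Base tray, fixed: 70x160 mm plate (long along y) on a steel plinth, four upright tapered 50 mm posts. In its middle a black rubber-floored nest, walls 9 mm high, 58 mm wide in x, 50 in y, x sides open for fingers: the V-block stands there, best with its y axis along this x. Point: centre of plate's upper face = nest floor, 20 mm above the bench. Seated, the middle tray's point is 54 mm above it.
- mid_centre (a point): Middle tray, loose, to 0.45 kg: 8 mm plate 70x160 mm (long along y), four 50 mm posts, 12 mm feet that fit round the posts below (2 mm play, either way round). Grip from above by the notched long edges, 52 mm apart in x at mid-length. In the middle a round cup, 8 mm high, 31 mm wide. Point: plate centre, 16 mm above its soles, 4 under its upper face. Seated, the top tray's is 58 mm above.
- top_centre (a point): Top tray, loose, to 0.35 kg, without posts: 8 mm plate 70x160 mm (long along y), 12 mm feet that fit round the posts below. Grip from above by the notched long edges, 52 mm apart in x at mid-length. Two black saddles 42 mm either side in y, 20 mm wide floors 12 mm above the point, cheeks 8 mm high; the drift lies in both, along y. Point: plate centre, 16 mm above its soles.
- vee_centre (a point): Grey steel V-block, 40 x 48 x 36 mm (x, y, z), to 0.5 kg, V groove along x in its top, 15 mm deep. Grip it by its plain end faces, 48 mm apart along y. Point: its centre, 18 mm above its underside; z up.
- sleeve_centre (a point): Plain grey steel sleeve standing upright, 24 mm across and 30 mm tall. Point: its centre, 15 mm above its underside; z up.
- drift_centre (a point): Brass drift, a plain rod 13 mm thick and 130 mm long, lying along its y axis (it does not roll). Point: its centre, 6.5 mm above its underside.
- bush_centre (a point): Brass bush standing upright, 30 mm across and 22 mm tall (wider than tall); not part of the kit. Point: its centre, 11 mm above the bench.
There are look-alikes about, which are no part of the job. What is meant by the part that bears vee_centre is not red, and is the smaller of those in its own colour.

How it is judged (in metres and radians):
At the end, for the whole second after the job is handed in: V-block flat in the base nest (11 mm, square within 0.3 rad), middle tray fully down on the base posts and top tray on the middle posts (6 mm sideways, 5 mm height, 0.08 rad), sleeve upright on the cup's floor (8 mm), drift on both saddles (9 mm across, 12 mm along, 0.15 rad) (x of vee_centre in the frame of base_seat between -0.011 and 0.011 m and y of vee_centre in the frame of base_seat between -0.011 and 0.011 m and z of vee_centre in the frame of base_seat between 0.014 and 0.022 m and (angle between the y axis of vee_centre and the x axis of base_seat, either way round below 0.3 rad or angle between the y axis of vee_centre and the y axis of base_seat, either way round below 0.3 rad) and angle between vee_centre's own z axis and vertical below 0.1 rad and x of mid_centre in the frame of base_seat between -0.006 and 0.006 m and y of mid_centre in the frame of base_seat between -0.006 and 0.006 m and z of mid_centre in the frame of base_seat between 0.049 and 0.059 m and angle between the y axis of mid_centre and the y axis of base_seat, either way round below 0.08 rad and angle between each of mid_centre, top_centre's own z axis and vertical below 0.06 rad and x of sleeve_centre in the frame of mid_centre between -0.008 and 0.008 m and y of sleeve_centre in the frame of mid_centre between -0.008 and 0.008 m and z of sleeve_centre in the frame of mid_centre between 0.015 and 0.023 m and angle between sleeve_centre's own z axis and vertical below 0.12 rad and x of top_centre in the frame of mid_centre between -0.006 and 0.006 m and y of top_centre in the frame of mid_centre between -0.006 and 0.006 m and z of top_centre in the frame of mid_centre between 0.053 and 0.063 m and angle between the y axis of top_centre and the y axis of mid_centre, either way round below 0.08 rad and x of drift_centre in the frame of top_centre between -0.009 and 0.009 m and y of drift_centre in the frame of top_centre between -0.012 and 0.012 m and z of drift_centre in the frame of top_centre between 0.0145 and 0.0225 m and angle between the y axis of drift_centre and the y axis of top_centre, either way round below 0.15 rad); the robot touches nothing.
It fails at once if the short brass bush is moved by more than 30 mm (distance of bush_centre from where it was at the start of the episode above 0.03 m).
It also fails if it takes over 134 s, if anything falls off the work surface, if the arm or the gripper's body presses on something with over 40 N, if the wrist force passes 120 N, or if a joint passes its speed limit or range.

## Working session

There is one attempt and no reset: what is moved stays moved. The work goes in short steps, Python scripts to look and compute and a tool call to move; the robot and the scene stay as the last step left them, time stands still between calls to the robot, and variables do not carry over. Pictures are saved under pics/ and viewed, at most 16 in all, crops included, and the job is handed in when it is done.

Besides the shell and the picture viewer there is one more tool, called as name(argument=value, ...) on one line, values as JSON. play_rows: Moves the arm, as the interface text tells. Its arguments: {"type":"object","properties":{"targets":{"type":"array"}},"required":["targets"]}

```bash
mkdir -p pics
cat > h.py <<'E'
import numpy as np, cv2
from cell import ctrl
from scipy.spatial.transform import Rotation as R
def world(cam,depth,st=None):
    c=ctrl.calibration(cam); h,w=depth.shape
    f=h/2/np.tan(np.radians(c['vfov'])/2)
    u,v=np.meshgrid(np.arange(w),np.arange(h)); x=(u-c['cx']); y=(v-c['cy'])
    if cam=='wrist':
        r=np.hypot(x,y)+1e-9; th=r/f; k=np.tan(th)/r
        T=np.eye(4); T[:3,:3]=R.from_euler('xyz',st['tool_rot']).as_matrix(); T[:3,3]=st['eef_pos']; T=T@np.array(c['mount'])
    else: k=1/f; T=np.array(c['extrinsics'])
    P=np.stack([x*k*depth,y*k*depth,depth],-1)
    P=P@T[:3,:3].T+T[:3,3]; P[depth<=0]=np.nan
    return P
def snap(cam,name=None):
    st=ctrl.read_state(); im,d=ctrl.get_image(cam)
    if name: cv2.imwrite(f'pics/{name}.png',im[:,:,::-1])
    return im,d,world(cam,d,st),st
E
python3 - <<'E'
from h import *
out=[]
for c in ('scene','side','wrist'):
    im,d,P,st=snap(c,c+'0'); out.append(im); np.savez(c+'0.npz',im=im,P=P)
    print(c,ctrl.calibration(c))
    for n in ['base_seat','mid_centre','top_centre','vee_centre','sleeve_centre','drift_centre','bush_centre']:
        if c=='wrist':continue
        for r in ctrl.trace(c,n)[:5]:
            m=r['pixels']; q=P[m]; q=q[~np.isnan(q[:,0])]
            print(c,n,round(r['confidence'],2),np.round(r['bbox']),np.round(np.median(q,0)) if len(q) else None, np.round(np.percentile(q,[2,98],axis=0)).tolist() if len(q) else None)
print(ctrl.read_state())
E
```

```text
scene {'vfov': 47.514730532427, 'cx': 326.2271598468566, 'cy': 201.5302600236128, 'extrinsics': array([[-5.16025704e-01, -6.61589144e-01,  5.44074699e-01,
        -1.37953608e+02],
       [-8.56514495e-01,  4.05964023e-01, -3.18710106e-01,
         4.60889527e+02],
       [-1.00196071e-02, -6.30470473e-01, -7.76148562e-01,
         1.07492721e+03],
       [ 0.00000000e+00,  0.00000000e+00,  0.00000000e+00,
         1.00000000e+00]])}
scene base_seat 0.9 [187. 235. 261. 288.] [558. 379.  19.] [[528.0, 293.0, 5.0], [602.0, 459.0, 60.0]]
scene mid_centre 0.72 [354. 153. 407. 193.] [ 602. -168.   19.] [[570.0, -251.0, -2.0], [652.0, -94.0, 63.0]]
scene mid_centre 0.36 [348. 230. 356. 241.] [465.  29.  18.] [[453.0, 15.0, 0.0], [479.0, 42.0, 24.0]]
scene top_centre 0.96 [275. 188. 329. 223.] [636.  99.  19.] [[604.0, 21.0, 8.0], [674.0, 174.0, 34.0]]
scene vee_centre 0.94 [369. 116. 391. 143.] [ 768. -281.   37.] [[734.0, -323.0, -1.0], [819.0, -245.0, 52.0]]
scene vee_centre 0.61 [374. 217. 390. 243.] [437. -53.  25.] [[412.0, -82.0, 0.0], [466.0, -28.0, 37.0]]
scene vee_centre 0.59 [405
[... 2320 characters left out ...]
0000e+00]])}
{'clock': 0.85, 'qpos': array([ 1.10320779,  0.62835207,  0.03850005,  1.517375  , -0.02698038,
        0.99631394, -0.02000169]), 'qd': array([-0.00088378,  0.00165615, -0.00165413,  0.00190016,  0.0010712 ,
        0.00062331,  0.002074  ]), 'tau': array([-6.12000349e-06, -5.63237894e+01,  1.22593772e+00, -1.93781573e+01,
        1.10338998e-02,  1.60497959e-03,  1.62013357e-06]), 'eef_pos': array([ 254.22243798, -598.25155307,  256.35253719]), 'tool_rot': array([ 3.14152325e+00, -2.37793451e-05,  4.01773029e-01]), 'force': array([-0.16238052, -0.35605426, -1.46659886]), 'torque': array([ 0.04651883, -0.02870567,  0.03682477]), 'gripper_force': 0.0, 'width': 85.03991539560988}
```

Run:
```python
import cv2,numpy as np
a=cv2.imread('pics/scene0.png')[95:320,170:450]; b=cv2.imread('pics/side0.png')[130:360,255:415]
cv2.imwrite('pics/sceneA.png',cv2.resize(a,None,fx=2.85,fy=2.6,interpolation=3))
cv2.imwrite('pics/sideA.png',cv2.resize(b,None,fx=2.6,fy=2.6,interpolation=3))
```

```text
(no output)
```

View pics/sceneA.png

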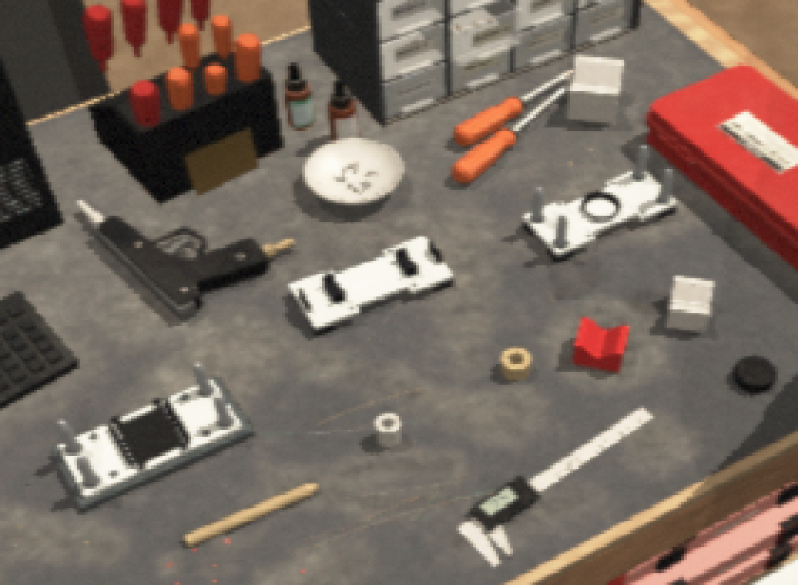

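View pics/sideA.png

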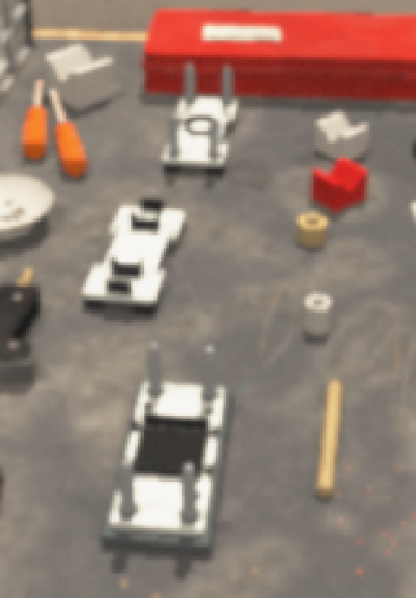

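Candidates for the V-block are the large grey one at scene (380,130), the small grey one at (412,211) and the red one at (382,230). The part is not red and is the smaller of its colour, so it is the small grey one at about world (434,-164). The sleeve is the grey ring at scene (306,260). The bush is the brass ring at (352,235).

```bash
cat >> h.py <<'E'
def rel(st,xyz,yaw):
    "dx,dy,dz cm and spin deg (nearest half turn) to reach xyz mm, yaw"
    Rm=R.from_euler('xyz',st['tool_rot']).as_matrix()
    d=Rm.T@(np.array(xyz,float)-st['eef_pos'])/10
    s=-(yaw-st['tool_rot'][2]); s=(s+np.pi/2)%np.pi-np.pi/2
    return np.round(d,2),round(float(np.degrees(s)),1)
def rect(P,c,r,z0,z1,rz=None):
    m=(np.hypot(P[...,0]-c[0],P[...,1]-c[1])<r)&(P[...,2]>z0)&(P[...,2]<z1)
    q=P[m]
    if len(q)<5: return None
    (x,y),(w,h),a=cv2.minAreaRect(q[:,:2].astype(np.float32))
    if w>h: a-=90
    # a = direction (deg) of h, the long side
    return np.round([x,y,min(w,h),max(w,h),(a+90)%180,np.median(q[:,2]),len(q)],1)
E
python3 - <<'E'
from h import *
for c in ('scene','side'):
    P=np.load(c+'0.npz')['P']
    for n,ce,r,a,b in [('base',(562,382),100,14,27),('mid',(606,-172),100,12,26),('top',(638,99),100,12,26),('vee',(436,-164),45,20,45),('sleeve',(459,182),30,20,40),('drift',(443,333),85,7,22),('bush',(466,29),30,14,30)]:
        print(c,n,rect(P,ce,r,a,b))
E
```

```text
scene base [ 566.1  377.3   81.1  171.2   91.    19.  1213. ]
scene mid [ 604.7 -172.7   73.1  162.4   89.4   18.7  730. ]
scene top [640.4  95.1  72.9 161.4  87.3  18.5 820. ]
scene vee [ 439.2 -167.8   39.8   50.9  136.4   29.7  207. ]
scene sleeve [458.  177.5  23.2  24.7 136.4  27.8  63. ]
scene drift [481.8 327.6  91.9 129.6  86.9  10.3 213. ]
scene bush [465.8  28.3  29.1  29.3 138.2  20.   75. ]
side base [ 568.7  378.6   80.2  173.2   90.1   21.3 1784. ]
side mid [ 606.3 -170.5   70.3  163.5   89.2   21.1  446. ]
side top [641.6  96.8  70.6 165.   86.3  21.  766. ]
side vee [ 439.3 -165.8   44.6   50.   136.6   29.5  179. ]
side sleeve [459.5 179.   22.6  23.5  34.1  28.1  89. ]
side drift [438.6 332.6  23.6 130.   87.   12.8 261. ]
side bush [468.5  27.5  27.7  27.8   9.   21.9  79. ]
```

Run:
```python
from h import *
print(rel(ctrl.read_state(),(439,-167,150),np.radians(46.5)))
```

```text
(array([ 33.87, -32.47,  10.63]), -23.5)
```

play_rows(targets=[[0,33.9,-32.5,0,-23.5],[0,33.9,-32.5,0,-23.5],[0,33.9,-32.5,0,-23.5],[0,33.9,-32.5,0,-23.5],[0,33.9,-32.5,0,-23.5],[0,33.9,-32.5,0,-23.5],[0,33.9,-32.5,0,-23.5],[0,33.9,-32.5,5,-23.5],[0,33.9,-32.5,9,-23.5],[0,33.9,-32.5,10.6,-23.5]])

```text
clock: 1.85
eef_pos: [438.2, -172.2, 162.2]
tool_rot: [3.137, -0.003, 0.814]
force: [1.4, -0.0, -0.2]
width: 85.4
gripper_force: 0.0
```

play_rows(targets=[[0,0,0,0,0],[0,0,0,0,0],[0,0,0,0,0]])

```text
clock: 2.15
eef_pos: [436.3, -175.6, 162.7]
tool_rot: [3.139, -0.0, 0.81]
force: [-0.2, -0.3, 0.4]
width: 85.4
gripper_force: 0.0
```

Run:
```python
from h import *
im,d,P,st=snap('wrist','wv'); print(st['eef_pos'],st['tool_rot'])
c=st['eef_pos']
for a,b in((20,45),(30,40),(5,18)): print(rect(P,(439,-167),40,a,b))
print(rel(st,(439,-167,150),np.radians(46.5)), ctrl.finger_overhang)
```

```text
[ 436.25197813 -175.6147249   162.71599342] [ 3.13949560e+00 -1.06766658e-04  8.10153040e-01]
[ 439.2 -169.3   41.    48.3  136.5   30.8 2618. ]
[ 439.1 -169.5   40.6   48.3  136.5   34.4 1387. ]
[ 452.5 -154.7    1.4   47.4  137.1   11.4  155. ]
(array([ 0.81, -0.4 ,  1.27]), -0.1) 25.0
```

View pics/wv.png

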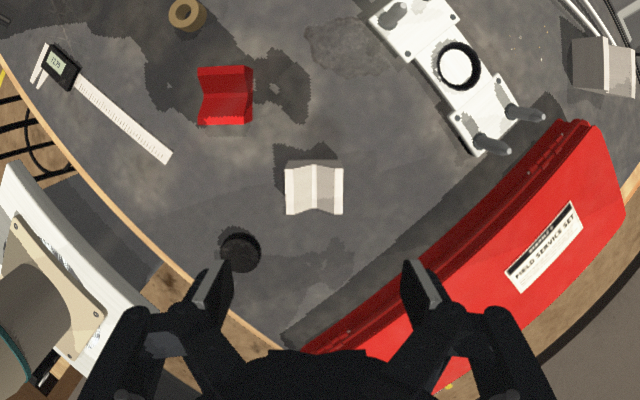

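The small grey block with its V groove sits at pixel (315,188). The black disc at (240,250) is near the left finger, so I check its clearance.

Run:
```python
from h import *
im,d,P,st=snap('wrist')
print(P[250,240],P[240,255])
q=P[225:275,215:265].reshape(-1,3); q=q[q[:,2]>5]; print(q.min(0),q.max(0))
Rm=R.from_euler('xyz',st['tool_rot']).as_matrix(); print(((q-[439,-169,0])@Rm).min(0),((q-[439,-169,0])@Rm).max(0))
print(rel(st,(439.1,-169,28),np.radians(46.5)))
```

```text
[ 340.88925893 -167.39404255   15.28112877] [ 353.79119415 -173.03546231    2.14899508]
[ 314.95988475 -191.93378878    5.00061405] [ 412.3717316  -134.9931666   167.40220052]
[ -93.21988184  -95.39328541 -167.510525  ] [  4.02812716 -38.93413546  -5.1859361 ]
(array([ 0.69, -0.31, 13.49]), -0.1)
```

play_rows(targets=[[0,0.7,-0.3,2,0],[0,0.7,-0.3,6,0],[0,0.7,-0.3,10,0],[0,0.7,-0.3,12.5,0],[0,0.7,-0.3,13.4,0],[0,0.7,-0.3,13.4,0],[0,0.7,-0.3,13.4,0]])

```text
clock: 2.95
eef_pos: [438.6, -168.5, 27.9]
tool_rot: [3.141, -0.0, 0.81]
force: [-0.1, -0.2, -0.1]
width: 85.6
gripper_force: 0.0
```

play_rows(targets=[[1,0,0,0,0],[1,0,0,0,0],[1,0,0,0,0],[1,0,0,0,0],[1,0,0,0,0],[1,0,0,0,0],[1,0,0,0,0],[1,0,0,0,0]])

```text
clock: 3.75
eef_pos: [439.3, -167.6, 28.8]
tool_rot: [3.139, -0.0, 0.812]
force: [0.0, -1.5, 4.8]
width: 47.0
gripper_force: 61.3
```

Run:
```python
from h import *
st=ctrl.read_state(); print(st['eef_pos'],st['tool_rot'],st['width'],st['gripper_force'],st['force'])
p=st['eef_pos'].copy(); print(rel(st,(567,378,200),0.0))
```

```text
[ 439.32005512 -167.63990761   28.77253865] [ 3.13915296e+00 -1.26229123e-04  8.11675761e-01] 46.96438477542955 61.29683763720095 [ 1.18117013e-03 -1.49495444e+00  4.75983255e+00]
(array([ 48.37, -28.25, -17.19]), 46.5)
```

play_rows(targets=[[1,0,0,-2,0],[1,0,0,-6,0],[1,0,0,-10,0],[1,3,-2,-14,-4],[1,7,-4,-17,-10],[1,11,-6.5,-19,-16],[1,15,-9,-19,-23],[1,19,-11,-19,-30],[1,23,-13.5,-19,-37],[1,27,-16,-19,-43.5]])

```text
clock: 4.75
eef_pos: [507.6, 140.4, 217.6]
tool_rot: [-3.141, 0.001, 1.576]
force: [0.7, -0.1, -4.2]
width: 46.9
gripper_force: 64.6
```

Run:
```python
from h import *
st=ctrl.read_state(); print(st['eef_pos'],st['tool_rot'],st['width'],st['gripper_force'],st['force'])
print(rel(st,(567,378,220),np.pi/2))
```

```text
[507.61763736 140.40057326 217.5802668 ] [-3.14062369e+00  1.18684692e-03  1.57610046e+00] 46.88950286598734 64.60798929445446 [ 0.68486686 -0.08143926 -4.18621705]
(array([23.73,  6.06, -0.28]), 0.3)
```

play_rows(targets=[[1,4,1,0,0],[1,8,2,0,0],[1,12,3,0,0],[1,16,4,0,0],[1,20,5,0,0],[1,23,5.8,0,0],[1,23.7,6,0,0],[1,23.7,6,0,0],[1,23.7,6,0,0]])

```text
clock: 5.65
eef_pos: [567.8, 374.1, 216.9]
tool_rot: [-3.14, 0.003, 1.571]
force: [0.1, -1.3, -4.0]
width: 46.9
gripper_force: 64.4
```

Run:
```python
from h import *
im,d,P,st=snap('wrist','wb'); print(st['eef_pos'],st['tool_rot'])
np.savez('wb.npz',im=im,P=P)
for a,b in((16,24),(26,34),(45,80),(60,80)): print(rect(P,(567,378),105,a,b))
m=(np.hypot(P[...,0]-567,P[...,1]-378)<105)&(P[...,2]>35)&(P[...,2]<80)
n,l,s,c=cv2.connectedComponentsWithStats(m.astype(np.uint8))
for i in range(1,n):
    if s[i,4]>15:
        q=P[l==i]; t=q[q[:,2]>q[:,2].max()-8]; print(s[i,4],c[i],q[:,:2].mean(0).round(1),t.mean(0).round(1),q[:,2].max().round(1))
```

```text
[567.75244337 374.11801314 216.87080974] [-3.14029123  0.00319517  1.57074644]
[ 568.1  386.1   70.5  136.8   89.8   19.1 7477. ]
[568.3 395.6  67.2 104.2  89.8  27.5 368. ]
[568.8 442.9  11.6  58.1 180.   62.9 304. ]
[568.8 442.7  10.6  56.    0.   65.  212. ]
161 [293.1242236  113.63354037] [546.3 443. ] [545.8 442.6  65.9] 69.9
163 [344.09202454 113.60736196] [590.6 443.1] [591.2 442.6  66.5] 70.5
```

View pics/wb.png

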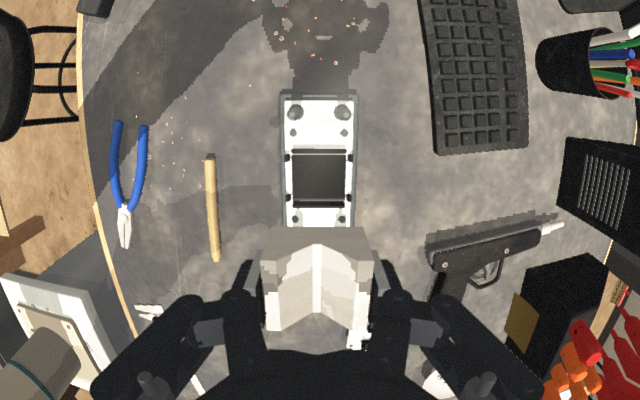

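Run:
```python
from h import *
z=np.load('wb.npz'); P=z['P'];im=z['im']
for v in range(90,228,3):
    p=P[v,318]; print(v,p.round(1),im[v,318].mean().round(),end=' | ')
```

```text
90 [568.1 465.   -1.2] 99.0 | 93 [568.  461.6  10. ] 99.0 | 96 [568.  458.5  11.4] 149.0 | 99 [568.  455.3  11. ] 116.0 | 102 [568.  452.4  18.8] 255.0 | 105 [568.  449.3  19.5] 255.0 | 108 [568.  446.3  19.2] 255.0 | 111 [568.  443.2  19.5] 255.0 | 114 [568.  440.1  18.3] 255.0 | 117 [568.  437.1  18.6] 255.0 | 120 [568.  434.2  20.2] 255.0 | 123 [568.  430.9  18. ] 255.0 | 126 [568.  427.9  19. ] 255.0 | 129 [568.  424.9  19.2] 255.0 | 132 [568.  422.   20.5] 255.0 | 135 [568.  418.7  19.3] 255.0 | 138 [568.1 415.6  18.7] 255.0 | 141 [568.1 412.4  18.4] 255.0 | 144 [568.1 409.3  18.4] 240.0 | 147 [568.1 406.1  17.8] 225.0 | 150 [568.  404.6  27.5] 90.0 | 153 [568.1 401.   24.4] 142.0 | 156 [568.1 397.1  20.1] 84.0 | 159 [568.1 393.8  19.4] 86.0 | 162 [568.1 390.4  18.6] 89.0 | 165 [568.1 387.5  19.6] 80.0 | 168 [568.1 384.1  19. ] 80.0 | 171 [568.1 381.3  20.7] 77.0 | 174 [568.1 377.8  19.6] 78.0 | 177 [568.1 374.8  20.3] 71.0 | 180 [568.1 371.3  19.4] 76.0 | 183 [568.1 368.1  19.7] 77.0 | 186 [568.1 364.6  18.9] 65.0 | 189 [568.1 361.3  19.1] 69.0 | 192 [568.1 357.9  19. ] 70.0 | 195 [568.1 354.8  19.7] 69.0 | 198 [568.1 351.6  20.2] 82.0 | 201 [568.1 348.7  21.7] 74.0 | 204 [568.1 347.2  26.8] 41.0 | 207 [568.1 343.5  25.9] 112.0 | 210 [568.2 337.4  19. ] 255.0 | 213 [568.2 333.9  18.7] 255.0 | 216 [568.2 331.   20.3] 255.0 | 219 [568.2 326.4  17.9] 255.0 | 222 [568.2 323.2  18.9] 255.0 | 225 [568.2 319.5  18.6] 255.0 |
```

play_rows(targets=[[1,0,0.1,4,0],[1,0,0.1,8,0],[1,0,0.1,12,0],[1,0,0.1,14.5,0],[1,0,0.1,16,0],[1,0,0.1,16.6,0],[1,0,0.1,16.7,0],[1,0,0.1,16.7,0],[1,0,0.1,16.7,0]])

```text
clock: 6.6
eef_pos: [570.0, 376.7, 52.5]
tool_rot: [3.139, -0.002, 1.571]
force: [-0.6, 0.3, -4.3]
width: 46.9
gripper_force: 64.3
```

play_rows(targets=[[0,0,0,0,0],[0,0,0,0,0],[0,0,0,0,0],[0,0,0,0,0],[0,0,0,0,0],[0,0,0,0,0]])

```text
clock: 7.2
eef_pos: [569.2, 376.1, 50.8]
tool_rot: [3.142, -0.0, 1.571]
force: [0.3, -0.1, 0.6]
width: 85.5
gripper_force: 0.0
```

play_rows(targets=[[0,0,0,-4,0],[0,0,0,-8,0],[0,0,0,-12,0],[0,0,0,-16.5,0],[0,0,0,-16.5,0],[0,0,0,-16.5,0]])

```text
clock: 7.8
eef_pos: [569.6, 376.4, 217.2]
tool_rot: [3.139, -0.001, 1.571]
force: [0.4, -0.8, -0.4]
width: 85.3
gripper_force: 0.0
```

Run:
```python
from h import *
im,d,P,st=snap('wrist','wb2'); print(st['eef_pos'],st['tool_rot'],st['width'])
np.savez('wb2.npz',im=im,P=P)
for a,b in((16,24),(45,60),(50,58)): print(rect(P,(568,375),105 if a<20 else 40,a,b))
m=(np.hypot(P[...,0]-567,P[...,1]-378)<105)&(P[...,2]>58)&(P[...,2]<75)
n,l,s,c=cv2.connectedComponentsWithStats(m.astype(np.uint8))
for i in range(1,n):
    if s[i,4]>15:
        q=P[l==i]; print(s[i,4],c[i],q.mean(0).round(1),q[:,2].max().round(1))
print(rel(st,(605.5,-171.5,200),0.0))
```

```text
[569.58662838 376.39095601 217.16822555] [ 3.13932001e+00 -1.25996291e-03  1.57101695e+00] 85.2919117747869
[ 568.6  374.7   71.1  158.3   90.    18.9 5975. ]
[ 568.9  375.7   40.2   48.7  179.5   53.2 1501. ]
[ 568.9  376.    39.7   48.7  179.5   54.3 1044. ]
126 [290.15079365 117.28571429] [546.2 442.9  64.3] 70.6
128 [342.0703125 117.1875   ] [591.  443.   64.3] 70.4
104 [292.91346154 255.52884615] [545.6 308.9  63.6] 69.5
105 [338.58095238 255.78095238] [591.  308.7  63.7] 69.7
(array([-54.79,   3.58,   1.66]), -90.0)
```

play_rows(targets=[[0,-5,0.3,0,0],[0,-10,0.6,0,0],[0,-15,1,0,0],[0,-20,1.3,0,0],[0,-25,1.6,0,0],[0,-30,2,0,0],[0,-35,2.3,0,0],[0,-40,2.6,0,0],[0,-45,3,0,0],[0,-49,3.2,0,0]])

```text
clock: 8.85
eef_pos: [600.0, -117.8, 213.7]
tool_rot: [-3.138, 0.001, 1.569]
force: [0.9, 0.3, 0.9]
width: 85.3
gripper_force: 0.0
```

play_rows(targets=[[0,-4,0.3,0,0],[0,-5.8,0.4,0,0],[0,-5.8,0.4,0,0],[0,-5.8,0.4,0,0],[0,-5.8,0.4,0,0]])

```text
clock: 9.35
eef_pos: [605.1, -169.6, 215.2]
tool_rot: [-3.141, -0.002, 1.574]
force: [0.4, -0.2, -0.2]
width: 85.4
gripper_force: 0.0
```

```bash
cat >> h.py <<'E'
def posts(P,c,z0,z1):
    m=(np.hypot(P[...,0]-c[0],P[...,1]-c[1])<105)&(P[...,2]>z0)&(P[...,2]<z1)
    n,l,s,cc=cv2.connectedComponentsWithStats(m.astype(np.uint8))
    for i in range(1,n):
        if s[i,4]>10:
            q=P[l==i]; print(s[i,4],cc[i].round(),q.mean(0).round(1),q.min(0).round(),q.max(0).round(1))
E
python3 - <<'E'
from h import *
P=np.load('wb2.npz')['P']; posts(P,(568,375),67,75)
im,d,P,st=snap('wrist','wm'); print(st['eef_pos'],st['tool_rot'],st['width'])
np.savez('wm.npz',im=im,P=P)
print(rect(P,(605.5,-171.5),105,16,24)); print(rect(P,(605.5,-171.5),30,24,34)); posts(P,(605.5,-171.5),50,75); posts(P,(605.5,-171.5),67,75)
E
```

```text
43 [289. 118.] [545.8 442.7  68.5] [543. 440.  67.] [548.2 445.2  70.6]
41 [343. 118.] [591.7 442.5  68.6] [589. 440.  67.] [594.1 445.2  70.4]
25 [292. 259.] [545.3 307.   68.3] [543. 304.  67.] [547.8 309.5  69.5]
27 [339. 260.] [590.8 306.7  68.2] [588. 304.  67.] [593.2 309.3  69.7]
[ 605.06579075 -169.55404818  215.21314102] [-3.14052932e+00 -1.74274412e-03  1.57411772e+00] 85.39536728711609
[ 605.7 -174.7   70.4  160.    89.4   18.9 7572. ]
[ 605.7 -175.4   43.6   43.7   19.9   26.   404. ]
148 [294. 121.] [ 584.  -106.1   63.4] [ 578. -112.   50.] [ 589.2 -100.8   70.1]
149 [346. 122.] [ 629.  -106.7   63.1] [ 624. -113.   50.] [ 635.1 -101.2   70.8]
148 [294. 258.] [ 582.  -239.7   61. ] [ 576. -245.   50.] [ 587.5 -236.3   70.6]
152 [339. 258.] [ 627.1 -240.3   60.7] [ 622. -245.   50.] [ 633.2 -236.8   69.4]
31 [293. 122.] [ 583.8 -106.5   68.4] [ 581. -109.   67.] [ 586.4 -104.2   70.1]
35 [346. 123.] [ 629.1 -107.5   68.5] [ 626. -110.   67.] [ 631.4 -104.7   70.8]
20 [294. 263.] [ 581.9 -241.9   68.6] [ 580. -244.   67.] [ 585.  -239.1   70.6]
25 [340. 264.] [ 627.5 -242.7   68.3] [ 624. -245.   67.] [ 630.3 -240.8   69.4]
```

View pics/wm.png

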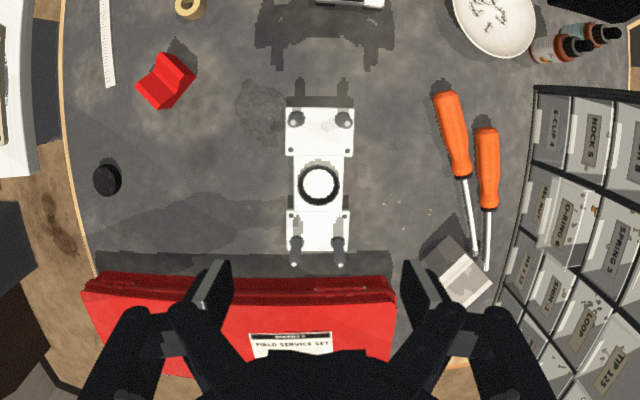

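Run:
```python
from h import *
st=ctrl.read_state(); print(rel(st,(605.6,-174.6,27),np.radians(89.25)))
```

```text
(array([-0.53,  0.04, 18.85]), 1.0)
```

play_rows(targets=[[0,-0.5,0,4,1],[0,-0.5,0,8,1],[0,-0.5,0,12,1],[0,-0.5,0,16,1],[0,-0.5,0,18,1],[0,-0.5,0,18.8,1],[0,-0.5,0,18.8,1],[0,-0.5,0,18.8,1]])

```text
clock: 10.2
eef_pos: [606.5, -176.2, 29.1]
tool_rot: [3.139, -0.0, 1.555]
force: [0.0, -0.9, -0.0]
width: 86.0
gripper_force: 0.0
```

Run:
```python
from h import *
st=ctrl.read_state(); print(st['eef_pos'],st['tool_rot'],rel(st,(605.6,-174.6,27),np.radians(89.25)))
```

```text
[ 606.45683753 -176.2263243    29.08439185] [ 3.13944732e+00 -9.31081981e-05  1.55459700e+00] (array([ 0.16, -0.09,  0.21]), -0.2)
```

play_rows(targets=[[1,0,0,0,0],[1,0,0,0,0],[1,0,0,0,0],[1,0,0,0,0],[1,0,0,0,0],[1,0,0,0,0],[1,0,0,0,0],[1,0,0,0,0]])

```text
clock: 11.0
eef_pos: [606.2, -177.2, 29.5]
tool_rot: [3.139, 0.001, 1.553]
force: [-1.5, 0.3, 4.9]
width: 50.5
gripper_force: 62.3
```

play_rows(targets=[[1,0,0,-1.5,0],[1,0,0,-5,0],[1,0,0,-9,0],[1,0,0,-13,0],[1,0,0,-17,0],[1,2.5,-0.2,-20,0],[1,6.5,-0.5,-21,0],[1,11,-1,-21,0],[1,15.5,-1.5,-21,0],[1,20,-2,-21,0]])

```text
clock: 12.0
eef_pos: [587.8, 24.7, 238.6]
tool_rot: [3.141, 0.0, 1.553]
force: [0.3, 0.5, -3.9]
width: 50.5
gripper_force: 64.0
```

play_rows(targets=[[1,4.5,-0.4,0,0],[1,9,-0.8,0,0],[1,13.5,-1.2,0,0],[1,18,-1.6,0,0],[1,22.5,-2,0,0],[1,27,-2.4,0,0],[1,31,-2.6,0,0],[1,34,-2.7,0,0],[1,34.8,-2.7,0,0],[1,34.8,-2.7,0,0]])

```text
clock: 13.0
eef_pos: [566.4, 373.3, 238.0]
tool_rot: [-3.141, -0.0, 1.557]
force: [-0.5, -0.5, -3.7]
width: 50.1
gripper_force: 64.0
```

play_rows(targets=[[1,0,0,0,0],[1,0,0,0,0],[1,0,0,0,0]])

```text
clock: 13.3
eef_pos: [568.5, 369.8, 237.8]
tool_rot: [3.141, 0.001, 1.551]
force: [-0.4, -0.3, -2.2]
width: 50.1
gripper_force: 64.0
```

Run:
```python
from h import *
im,d,P,st=snap('wrist','wc'); print(st['eef_pos'],st['tool_rot'],st['width'],st['gripper_force'],st['force'])
np.savez('wc.npz',im=im,P=P)
z=st['eef_pos'][2]
print('base');posts(P,(568,375),58,74); posts(P,(568,375),67,74)
print('mid',z);posts(P,(568,375),z,z+80); print(rect(P,(568,375),105,z-20,z-5))
print(rel(st,(569,372.1,z),np.radians(89.4)))
```

```text
[568.47291158 369.84948737 237.84430666] [3.14132312e+00 1.09850551e-03 1.55139476e+00] 50.116408863803734 64.02514457702637 [-0.35343562 -0.26221521 -2.23356408]
base
mid 237.8443066553669
1734 [244. 141.] [548.3 441.7 266.7] [540. 435. 238.] [552.  446.5 278.6]
1719 [388. 140.] [589.4 441.  266.8] [585. 434. 238.] [597.  445.8 278.5]
32144 [316. 352.] [567.7 378.9 287.4] [499. 354. 238.] [636.3 391.  317.8]
[  567.9   383.2    77.4   139.2    90.1   227.1 29332. ]
(array([ 0.23,  0.05, -0.  ]), -0.5)
```

View pics/wc.png

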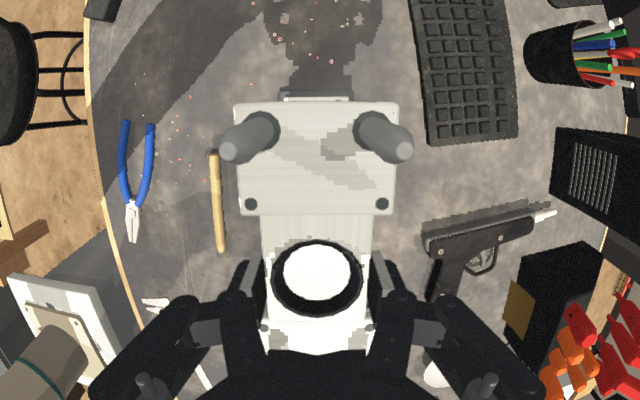

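Run:
```python
from h import *
z=np.load('wc.npz'); P=z['P']; im=z['im']
posts(P,(568,375),272,279.5)
m=(P[...,2]>215)&(P[...,2]<245)&(im.mean(2)<90)&(np.hypot(P[...,0]-568,P[...,1]-372)<24)
n,l,s,c=cv2.connectedComponentsWithStats(m.astype(np.uint8))
for i in range(1,n):
    if s[i,4]>100:
        q=P[l==i]; t=q[q[:,2]>np.percentile(q[:,2],60)];print(s[i],q.min(0).round(1),q.max(0).round(1),t.min(0).round(1),t.max(0).round(1))
for v in range(98,112,2): print(v,P[v,318].round(1))
for u in (234,236,238,240,392,394,396,398,400): print(u,P[180,u].round(1))
```

```text
627 [400. 148.] [590.8 440.1 275.4] [588. 436. 272.] [595.2 443.8 278.5]
642 [232. 148.] [546.8 440.9 275.5] [542. 437. 272.] [550.3 444.4 278.6]
541 [174. 320.] [516.2 381.3 275.7] [508. 370. 272.] [522.7 383.4 279.5]
548 [459. 320.] [619.2 379.2 275.7] [613. 367. 272.] [627.6 381.6 279.5]
159 [236. 320.] [540.3 383.5 275.3] [533. 381. 272.] [548.1 387.2 279.5]
174 [397. 320.] [595.2 382.4 275.4] [587. 379. 272.] [602.2 386.1 279.5]
12 [442. 341.] [616.6 365.7 272.3] [615. 364. 272.] [618.3 367.6 272.9]
397 [189. 356.] [516.9 362.  275.5] [510. 356. 272.] [522.1 366.5 279.4]
396 [444. 356.] [617.8 360.  275.4] [613. 356. 272.] [625.4 362.8 279.5]
[ 271  240   92   78 2547] [546.3 350.6 226.4] [588.8 394.2 236.3] [546.4 350.7 233.8] [588.8 394.2 236.3]
98 [570.8 452.5  18.2]
100 [569.8 452.  225.9]
102 [569.8 451.2 224.4]
104 [569.7 450.4 227.3]
106 [569.7 449.6 226.6]
108 [569.7 448.7 226.5]
110 [569.7 447.9 227.1]
234 [467.1 358.8  -0.5]
236 [ 4.698e+02  3.588e+02 -2.000e-01]
238 [534.3 419.2 226.7]
240 [535.2 419.1 226.4]
392 [601.5 417.7 226.2]
394 [602.2 417.9 227. ]
396 [ 6.637e+02  3.550e+02 -6.000e-01]
398 [6.659e+02 3.553e+02 6.000e-01]
400 [nan nan nan]
```

play_rows(targets=[[1,0.2,0.1,4,-0.8],[1,0.2,0.1,8,-0.8],[1,0.2,0.1,11,-0.8],[1,0.2,0.1,12.6,-0.8],[1,0.2,0.1,13.0,-0.8],[1,0.2,0.1,13.0,-0.8],[1,0.2,0.1,13.0,-0.8],[1,0.2,0.1,13.0,-0.8]])

```text
clock: 14.15
eef_pos: [569.7, 374.6, 109.7]
tool_rot: [3.139, -0.002, 1.567]
force: [-0.3, 0.6, -4.0]
width: 50.2
gripper_force: 64.0
```

Run:
```python
from h import *
st=ctrl.read_state(); print(st['eef_pos'],st['tool_rot'],rel(st,(569.1,372.2,87.5),np.radians(89.6)))
import time
print(ctrl.read_state()['eef_pos'])
```

```text
[569.65198663 374.5848683  109.72581258] [ 3.13903065e+00 -1.98975966e-03  1.56739185e+00] (array([-0.24, -0.06,  2.22]), 0.2)
[569.65198663 374.5848683  109.72581258]
```

play_rows(targets=[[1,-0.1,0,0.3,0],[1,-0.1,0,0.3,0],[1,-0.1,0,0.3,0],[1,-0.1,0,0.3,0]])

```text
clock: 14.55
eef_pos: [568.7, 372.8, 104.9]
tool_rot: [3.141, -0.0, 1.568]
force: [0.7, 0.5, -2.7]
width: 50.3
gripper_force: 64.0
```

Run:
```python
from h import *
for i in range(3):
    im,d,P,st=snap('wrist'); print(st['eef_pos'],st['tool_rot'],rel(st,(569.1,372.2,87.5),np.radians(89.6)))
cv2.imwrite('pics/wd.png',im[:,:,::-1])
im,d,Q,_=snap('side'); cv2.imwrite('pics/sd.png',cv2.resize(im[240:350,270:360],None,fx=5,fy=5)[:,:,::-1])
z=st['eef_pos'][2]
posts(P,(568,375),z+34,z+41)
m=(P[...,2]>z-22)&(P[...,2]<z+5)&(im.mean(2)<0)
```

```text
[568.7463761  372.8013975  104.87440166] [ 3.14149095e+00 -7.47366615e-05  1.56770189e+00] (array([-0.06,  0.04,  1.74]), 0.2)
[568.74727959 372.80282402 104.86319066] [ 3.14152258e+00 -9.22931091e-05  1.56765398e+00] (array([-0.06,  0.04,  1.74]), 0.2)
[568.75345288 372.80963183 104.83561644] [ 3.14151043e+00 -8.42399818e-05  1.56768504e+00] (array([-0.06,  0.03,  1.73]), 0.2)
653 [232. 148.] [545.9 443.5 142.5] [541. 439. 139.] [549.4 447.1 145.8]
635 [400. 148.] [589.9 443.5 142.4] [586. 439. 139.] [594.7 447.2 145.7]
516 [175. 320.] [516.4 382.9 142.2] [508. 371. 139.] [522.3 385.2 145.8]
525 [458. 321.] [619.1 382.4 142.1] [614. 368. 139.] [627.6 385.2 145.8]
145 [235. 320.] [539.7 385.4 141.6] [533. 383. 139.] [547.8 389.3 145.8]
150 [398. 320.] [596.  385.2 141.5] [588. 383. 139.] [602.5 389.3 145.8]
17 [188. 341.] [517.3 369.2 139.1] [516. 368. 139.] [518.5 370.7 139.7]
391 [444. 355.] [618.3 363.9 142.1] [614. 359. 139.] [626.  368.4 145.8]
12 [191. 346.] [518.  366.4 139.2] [516. 366. 139.] [519.9 367.6 139.6]
367 [188. 356.] [517.2 364.1 142.2] [510. 359. 139.] [522.1 366.5 145.8]
```

View pics/sd.png

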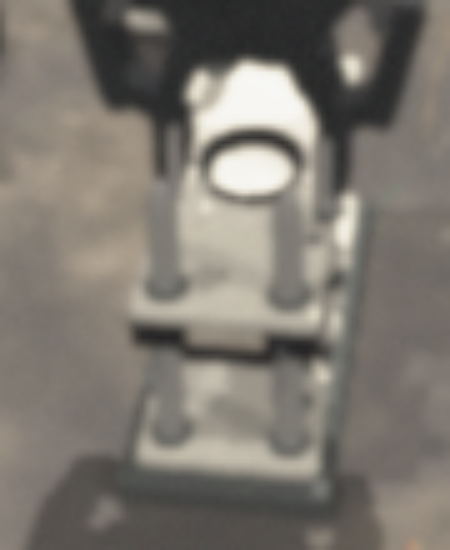

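play_rows(targets=[[1,-0.05,0,0.4,0.1],[1,-0.05,0,0.7,0.1],[1,-0.05,0,1.0,0.1],[1,-0.05,0,1.3,0.1],[1,-0.05,0,1.5,0.1],[1,-0.05,0,1.5,0.1],[1,-0.05,0,1.5,0.1]])

```text
clock: 15.45
eef_pos: [568.7, 372.3, 89.8]
tool_rot: [3.142, -0.0, 1.566]
force: [-0.0, -0.8, -3.0]
width: 50.1
gripper_force: 64.0
```

play_rows(targets=[[1,0,0,0.1,0],[1,0,0,0.2,0],[1,0,0,0.2,0],[1,0,0,0.2,0]])

```text
clock: 15.85
eef_pos: [568.8, 372.2, 87.8]
tool_rot: [3.142, 0.0, 1.566]
force: [-0.2, -0.2, -3.3]
width: 50.3
gripper_force: 64.0
```

play_rows(targets=[[1,0,0,0.1,0],[1,0,0,0.2,0],[1,0,0,0.2,0],[0,0,0,0.2,0],[0,0,0,0.2,0],[0,0,0,0.2,0],[0,0,0,0.2,0],[0,0,0,0.2,0],[0,0,0,0.2,0]])

```text
clock: 16.75
eef_pos: [568.7, 372.3, 85.7]
tool_rot: [-3.142, -0.0, 1.566]
force: [0.0, -0.5, 0.3]
width: 85.6
gripper_force: 0.0
```

play_rows(targets=[[0,0,0,-4,0],[0,0,0,-8,0],[0,0,0,-12,0],[0,0,0,-16,0],[0,0,0,-17,0],[0,0,0,-17,0],[0,0,0,-17,0]])

```text
clock: 17.45
eef_pos: [568.4, 371.6, 254.5]
tool_rot: [-3.14, 0.002, 1.566]
force: [-0.4, -0.9, -0.4]
width: 85.3
gripper_force: 0.0
```

Run:
```python
from h import *
im,d,P,st=snap('wrist','we'); print(st['eef_pos'],st['tool_rot'],st['width'])
np.savez('we.npz',im=im,P=P)
print(rect(P,(568.5,375),105,72,84)); print(rect(P,(568.5,375),30,82,92)); posts(P,(568,375),124,134)
q=P[(np.hypot(P[...,0]-568,P[...,1]-375)<14)]; print(np.median(q[:,2]))
for c in((568,420),(568,330)): q=P[(np.hypot(P[...,0]-c[0],P[...,1]-c[1])<14)]; print(np.median(q[:,2]))
print(rel(st,(459,178.5,200),0))
```

```text
[568.37013354 371.56851047 254.49673912] [-3.14034854e+00  1.57786024e-03  1.56593479e+00] 85.33889787376657
[ 567.9  374.5   70.2  160.2   89.9   76.8 8926. ]
[567.6 374.5  42.6  43.5  91.3  83.9 442. ]
50 [346. 113.] [590.7 442.4 126.1] [588. 439. 124.] [593.9 445.7 128. ]
48 [288. 113.] [545.3 442.7 126.2] [542. 440. 124.] [548.3 445.2 128.6]
36 [292. 265.] [544.8 307.3 126. ] [542. 304. 124.] [547.2 310.2 127.8]
34 [342. 265.] [590.7 307.3 126. ] [588. 304. 124.] [593.2 310.  127.2]
311.13066419107486
76.73874723048183
76.83264583229493
(array([-19.35, -10.84,   5.49]), 89.7)
```

play_rows(targets=[[0,-4,-2.2,0,0],[0,-8,-4.4,0,0],[0,-12,-6.6,0,0],[0,-16,-8.9,2,0],[0,-18.8,-10.6,4,0],[0,-19.3,-10.8,5.5,0],[0,-19.3,-10.8,5.5,0],[0,-19.3,-10.8,5.5,0]])

```text
clock: 18.3
eef_pos: [459.8, 180.3, 200.3]
tool_rot: [-3.14, -0.001, 1.566]
force: [0.6, -0.2, 0.2]
width: 85.3
gripper_force: 0.0
```

Run:
```python
from h import *
im,d,P,st=snap('wrist','wf'); print(st['eef_pos'],st['tool_rot'],st['width'])
r=rect(P,(459,178.5),25,26,34); print(r)
posts(P,(459,178.5),26,34)
print(rel(st,(r[0],r[1],37),np.pi/2))
```

```text
[459.78329781 180.34901621 200.28974405] [-3.14031484e+00 -7.00015632e-04  1.56621336e+00] 85.32660353181558
[458.6 176.5  22.4  23.6  89.   28.7 353. ]
353 [316. 188.] [458.2 177.   28.6] [447. 165.  26.] [469.8 188.3  31.2]
(array([-0.4 , -0.1 , 16.33]), -0.3)
```

View pics/wf.png

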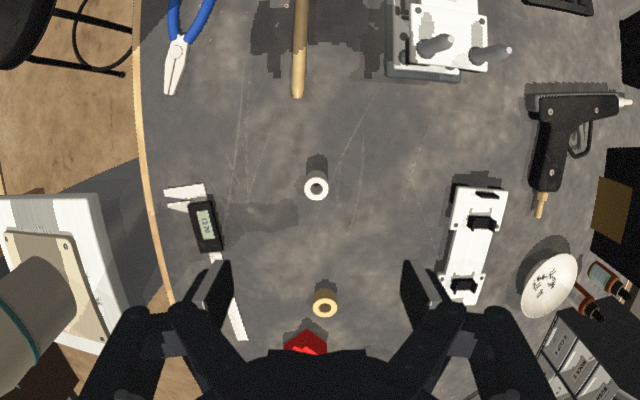

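play_rows(targets=[[0,-0.4,-0.1,4,0],[0,-0.4,-0.1,8,0],[0,-0.4,-0.1,12,0],[0,-0.4,-0.1,15,0],[0,-0.4,-0.1,16.2,0],[0,-0.4,-0.1,16.3,0],[0,-0.4,-0.1,16.3,0],[0,-0.4,-0.1,16.3,0]])

```text
clock: 19.15
eef_pos: [459.9, 176.5, 39.2]
tool_rot: [3.139, -0.001, 1.566]
force: [0.2, -0.3, -0.3]
width: 85.3
gripper_force: 0.0
```

play_rows(targets=[[1,0,0,0,0],[1,0,0,0,0],[1,0,0,0,0],[1,0,0,0,0],[1,0,0,0,0],[1,0,0,0,0],[1,0,0,0,0],[1,0,0,0,0],[1,0,0,0,0],[1,0,0,0,0]])

```text
clock: 20.15
eef_pos: [458.9, 175.8, 38.2]
tool_rot: [3.141, 0.0, 1.566]
force: [-0.4, -0.4, 5.8]
width: 21.6
gripper_force: 58.6
```

Run:
```python
from h import *
st=ctrl.read_state(); print(st['eef_pos'],st['tool_rot'],st['width'],st['gripper_force'],rel(st,(567.8,374.7,240),np.pi/2))
```

```text
[458.94315485 175.76091011  38.24911951] [3.14094492e+00 2.26347085e-04 1.56595447e+00] 21.643656113722944 58.55811637477018 (array([ 19.94,  10.8 , -20.17]), -0.3)
```

play_rows(targets=[[1,0,0,-2,0],[1,0,0,-6,0],[1,0,0,-10,0],[1,0,0,-14,0],[1,2,1,-18,0],[1,6,3,-20,0],[1,10,5.2,-20,0],[1,14,7.5,-20,0],[1,18,9.8,-20,0],[1,19.8,10.8,-20,0]])

```text
clock: 21.15
eef_pos: [568.2, 377.2, 237.3]
tool_rot: [-3.141, -0.003, 1.568]
force: [-0.8, -0.4, -1.4]
width: 21.6
gripper_force: 59.1
```

play_rows(targets=[[1,0,0,0,0],[1,0,0,0,0],[1,0,0,0,0],[1,0,0,0,0]])

```text
clock: 21.55
eef_pos: [567.8, 371.7, 237.9]
tool_rot: [3.142, 0.001, 1.565]
force: [0.7, -0.4, -0.3]
width: 21.6
gripper_force: 59.1
```

Run:
```python
from h import *
st=ctrl.read_state(); print(st['eef_pos'],st['tool_rot'],st['width'],st['gripper_force'],rel(st,(567.9,374,130),np.pi/2))
```

```text
[567.77557383 371.70279924 237.9142127 ] [3.14151666e+00 1.22579509e-03 1.56478983e+00] 21.568440788176787 59.08533932059072 (array([2.400e-01, 1.000e-02, 1.079e+01]), -0.3)
```

play_rows(targets=[[1,0.2,0,4,0],[1,0.2,0,8,0],[1,0.2,0,10,0],[1,0.2,0,10.7,0],[1,0.2,0,10.7,0],[1,0.2,0,10.7,0],[1,0.2,0,10.7,0],[1,0.2,0,10.7,0],[1,0.2,0,10.7,0],[1,0.2,0,10.7,0]])

```text
clock: 22.55
eef_pos: [567.9, 375.4, 131.2]
tool_rot: [3.141, -0.0, 1.566]
force: [0.4, -0.4, -1.1]
width: 21.6
gripper_force: 59.1
```

Run:
```python
from h import *
st=ctrl.read_state(); print(st['eef_pos'],st['tool_rot'],st['width'],st['gripper_force'],rel(st,(567.9,374,116),np.pi/2))
im,d,P,st=snap('wrist'); cv2.imwrite('pics/wg.png',cv2.resize(im[200:400,200:440],None,fx=3,fy=3)[:,:,::-1])
```

```text
[567.89982494 375.36698072 131.24941656] [ 3.14101533e+00 -2.99560111e-04  1.56583898e+00] 21.643645891538103 59.08720324980095 (array([-0.14, -0.  ,  1.52]), -0.3)
```

View pics/wg.png

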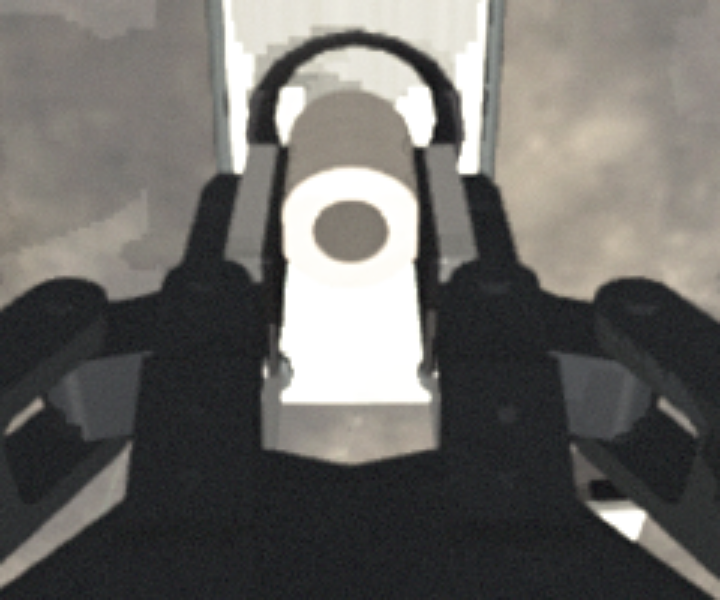

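play_rows(targets=[[1,-0.1,0,0.3,0],[1,-0.1,0,0.7,0],[1,-0.1,0,1.1,0],[1,-0.1,0,1.4,0],[1,-0.1,0,1.4,0],[1,-0.1,0,1.4,0],[1,-0.1,0,1.4,0]])

```text
clock: 23.3
eef_pos: [567.8, 374.3, 116.7]
tool_rot: [-3.142, -0.0, 1.566]
force: [-0.0, -1.0, -1.2]
width: 21.3
gripper_force: 59.1
```

play_rows(targets=[[1,0,0,0.1,0],[1,0,0,0.1,0],[1,0,0,0.1,0]])

```text
clock: 23.6
eef_pos: [567.9, 374.4, 116.2]
tool_rot: [3.141, -0.0, 1.566]
force: [-1.4, -0.7, 2.8]
width: 21.6
gripper_force: 59.6
```

Contact at the expected height, so I release and go to the top tray.

play_rows(targets=[[0,0,0,0,0],[0,0,0,0,0],[0,0,0,0,0],[0,0,0,0,0],[0,0,0,0,0],[0,0,0,-4,0],[0,0,0,-8,0],[0,0,0,-12,0],[0,0,0,-14,0],[0,0,0,-14,0]])

```text
clock: 24.6
eef_pos: [568.9, 375.9, 259.9]
tool_rot: [3.136, -0.004, 1.566]
force: [-0.2, 0.6, -0.2]
width: 85.2
gripper_force: 0.0
```

play_rows(targets=[[0,0,0,0,0],[0,0,0,0,0],[0,0,0,0,0],[0,0,0,0,0]])

```text
clock: 25.0
eef_pos: [567.4, 374.0, 254.5]
tool_rot: [-3.14, 0.001, 1.566]
force: [0.1, 0.5, 0.5]
width: 85.2
gripper_force: 0.0
```

Run:
```python
from h import *
im,d,P,st=snap('wrist','wh'); print(st['eef_pos'],st['tool_rot'],st['width'])
np.savez('wh.npz',im=im,P=P)
print(rect(P,(568,375),105,72,82)); print('sleeve',rect(P,(568.5,375),30,100,112)); posts(P,(568,375),123,134)
print(rel(st,(641,96,254),np.radians(86.8)))
```

```text
[567.36623529 373.96423404 254.51106065] [-3.13987486e+00  1.08695805e-03  1.56609816e+00] 85.20915196872024
[ 567.9  375.5   71.   158.8   89.8   76.8 7929. ]
sleeve [567.5 375.2  23.3  23.9  89.8 106.5 457. ]
64 [289. 116.] [545.3 442.6 126. ] [542. 439. 123.] [548.1 445.9 128.2]
64 [347. 116.] [590.8 442.4 125.7] [587. 439. 123.] [594.6 445.8 127.9]
48 [294. 267.] [544.8 307.9 125.5] [541. 304. 123.] [548.  310.5 128.1]
45 [343. 267.] [590.4 307.9 125.7] [588. 305. 123.] [593.2 310.4 127.7]
(array([-27.76,   7.49,   0.07]), 2.9)
```

play_rows(targets=[[0,-4.5,1.2,0,0.5],[0,-9,2.4,0,1],[0,-13.5,3.6,0,1.5],[0,-18,4.8,1,2],[0,-22.5,6,2,2.9],[0,-26.5,7.2,3,2.9],[0,-27.8,7.5,3.8,2.9],[0,-27.8,7.5,3.8,2.9],[0,-27.8,7.5,3.8,2.9],[0,-27.8,7.5,3.8,2.9]])

```text
clock: 26.05
eef_pos: [641.0, 99.3, 218.6]
tool_rot: [3.141, -0.002, 1.519]
force: [-0.4, 0.3, 0.6]
width: 85.7
gripper_force: 0.0
```

play_rows(targets=[[0,0,0,0,0],[0,0,0,0,0],[0,0,0,0,0],[0,0,0,0,0]])

```text
clock: 26.45
eef_pos: [641.4, 96.3, 217.9]
tool_rot: [3.141, -0.0, 1.516]
force: [0.0, -0.3, 0.4]
width: 85.2
gripper_force: 0.0
```

Run:
```python
from h import *
im,d,P,st=snap('wrist','wt'); print(st['eef_pos'],st['tool_rot'],st['width'])
np.savez('wt.npz',im=im,P=P)
r=rect(P,(641,96),105,14,23); print(r); posts(P,(641,96),27,45)
print(rel(st,(r[0],r[1],27),np.radians(r[4])))
```

```text
[641.35086338  96.27271306 217.92418353] [ 3.14139935e+00 -1.24509422e-05  1.51579929e+00] 85.23396436448932
[ 670.3   92.2  128.   159.3   86.2   18.8 7415. ]
107 [318. 108.] [646.1 169.7  32.6] [633. 167.  30.] [658.5 171.8  34.5]
273 [318. 142.] [643.8 135.6  31.1] [628. 128.  27.] [660.  143.4  36.7]
111 [307. 220.] [628.   53.8  31.4] [622.  47.  27.] [638.4  60.   37.1]
104 [328. 221.] [650.2  51.9  31.5] [640.  45.  27.] [654.6  58.9  36.4]
114 [317. 248.] [636.9  19.8  31.5] [625.  17.  27.] [649.1  22.1  34.2]
(array([-0.25,  2.91, 19.09]), 0.6)
```

View pics/wt.png

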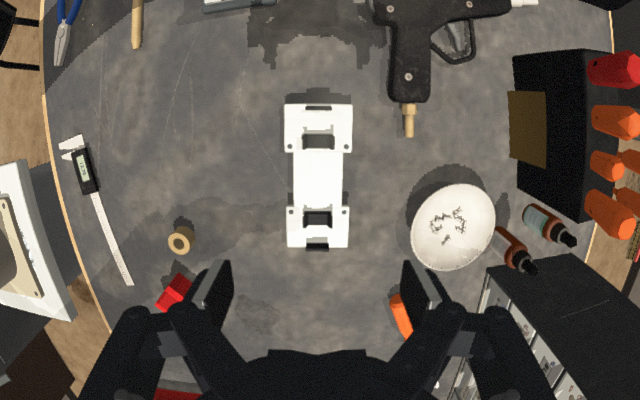

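Run:
```python
from h import *
P=np.load('wt.npz')['P']; st=ctrl.read_state()
m=((P[...,2]>14)&(P[...,2]<42)).astype(np.uint8); n,l=cv2.connectedComponents(m); Q=P.copy(); Q[l!=l[178,318]]=np.nan
r=rect(Q,(641,96),105,14,23); print(r)
print(rel(st,(r[0],r[1],27),np.radians(r[4])))
for v in(180,185): 
    w=np.where(l[v]==l[178,318])[0]; print(P[v,w[0]],P[v,w[-1]])
```

```text
[ 641.3   94.1   70.9  158.9   86.7   18.8 7410. ]
(array([-0.2 ,  0.  , 19.09]), 0.1)
[616.61012904  95.02604172  19.02836575] [667.35482485  91.82947382  17.46013191]
[616.09208565  89.22372656  17.91893364] [667.07340921  86.7623643   19.037585  ]
```

play_rows(targets=[[0,-0.2,0,4,0],[0,-0.2,0,8,0],[0,-0.2,0,12,0],[0,-0.2,0,16,0],[0,-0.2,0,18,0],[0,-0.2,0,19,0],[0,-0.2,0,19,0],[0,-0.2,0,19,0],[0,-0.2,0,19,0]])

```text
clock: 27.4
eef_pos: [642.5, 94.3, 29.5]
tool_rot: [3.139, -0.001, 1.515]
force: [-0.4, 0.1, -0.1]
width: 85.1
gripper_force: 0.0
```

play_rows(targets=[[1,0,0,0,0],[1,0,0,0,0],[1,0,0,0,0],[1,0,0,0,0],[1,0,0,0,0],[1,0,0,0,0],[1,0,0,0,0],[1,0,0,0,0]])

```text
clock: 28.2
eef_pos: [641.9, 94.0, 29.0]
tool_rot: [3.14, -0.0, 1.515]
force: [-0.2, -0.9, 5.5]
width: 50.4
gripper_force: 62.7
```

Run:
```python
from h import *
st=ctrl.read_state(); print(st['eef_pos'],st['tool_rot'],st['width'],st['gripper_force'],rel(st,(567.9,375,260),np.radians(89.7)))
```

```text
[641.91458467  93.95817918  29.02136352] [ 3.14003497e+00 -3.90959994e-05  1.51505625e+00] 50.39588792219302 62.65932083129883 (array([ 27.65,  -8.92, -23.11]), -2.9)
```

play_rows(targets=[[1,0,0,-1.5,0],[1,0,0,-5,0],[1,0,0,-9,0],[1,0,0,-13.5,0],[1,0,0,-18,0],[1,0.5,-0.2,-21,0],[1,4,-1.4,-23,-0.5],[1,8.5,-2.9,-23,-1],[1,13,-4.3,-23,-2],[1,17.5,-5.8,-23,-2.9]])

```text
clock: 29.2
eef_pos: [592.3, 273.0, 258.9]
tool_rot: [3.141, 0.0, 1.566]
force: [0.8, 0.1, -1.1]
width: 50.4
gripper_force: 63.2
```

play_rows(targets=[[1,4,-1.3,0,0],[1,7.5,-2.4,0,0],[1,9.5,-2.7,0,0],[1,10,-2.7,0,0],[1,10,-2.7,0,0],[1,10,-2.7,0,0],[1,10,-2.7,0,0],[1,10,-2.7,0,0]])

```text
clock: 30.0
eef_pos: [567.4, 370.3, 257.8]
tool_rot: [3.141, 0.001, 1.564]
force: [0.3, 0.7, -1.9]
width: 50.5
gripper_force: 63.2
```

Run:
```python
from h import *
im,d,P,st=snap('wrist','wu'); print(st['eef_pos'],st['tool_rot'],st['width'])
np.savez('wu.npz',im=im,P=P); z=st['eef_pos'][2]
print(rel(st,(567.9,375,260),np.radians(89.7)))
m=((P[...,2]>z-20)&(P[...,2]<z-5)&(im.mean(2)>120)).astype(np.uint8); n,l,s,c=cv2.connectedComponentsWithStats(m); i=1+s[1:,4].argmax()
print(s[i]); q=P[l==i]; print(q.min(0),q.max(0))
far=q[q[:,1]>q[:,1].max()-60]; 
(x,y),wh,a=cv2.minAreaRect(far[:,:2].astype(np.float32)); print(x,y,wh,a)
posts(P,(568,375),z-4,z+6)
```

```text
[567.3874977  370.31516546 257.79230248] [3.14135137e+00 8.37617871e-04 1.56365370e+00] 50.540011940812384
(array([ 0.47,  0.05, -0.22]), -0.1)
[  234   105   167   250 26310]
[531.75028839 314.07379936 239.03411083] [602.13653537 450.69238762 252.5197754 ]
566.9288330078125 420.578857421875 (60.00944900512695, 70.18070983886719) 89.572265625
776 [317. 118.] [567.3 446.1 261.1] [554. 444. 256.] [580.4 448.  263.1]
2689 [317. 201.] [566.9 413.1 257.5] [551. 405. 254.] [583.2 419.8 263.8]
473 [251. 281.] [537.1 375.5 258.9] [527. 358. 254.] [541.7 381.6 263.8]
469 [381. 281.] [595.8 375.  258.9] [591. 358. 254.] [605.2 381.  263.8]
779 [316. 345.] [565.8 332.3 256.1] [550. 324. 254.] [581.3 337.  263.8]
```

View pics/wu.png

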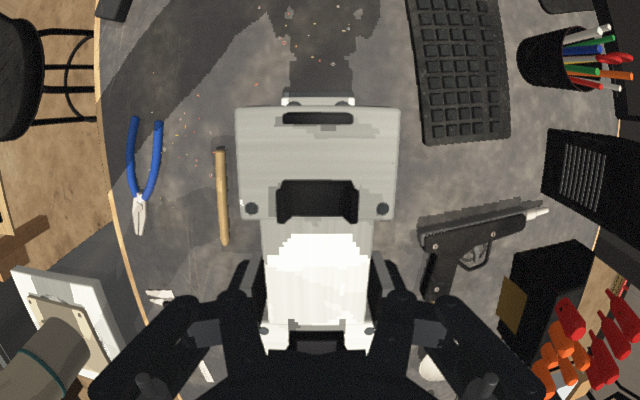

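play_rows(targets=[[1,0.4,0.1,3,-0.1],[1,0.4,0.1,6,-0.1],[1,0.4,0.1,8.5,-0.1],[1,0.4,0.1,9.4,-0.1],[1,0.4,0.1,9.4,-0.1],[1,0.4,0.1,9.4,-0.1],[1,0.4,0.1,9.4,-0.1],[1,0.4,0.1,9.4,-0.1],[1,0.4,0.1,9.4,-0.1]])

```text
clock: 30.95
eef_pos: [567.9, 376.2, 164.8]
tool_rot: [3.14, -0.001, 1.568]
force: [0.2, 0.3, -1.9]
width: 50.6
gripper_force: 63.2
```

Run:
```python
from h import *
st=ctrl.read_state(); print(st['eef_pos'],st['tool_rot'],rel(st,(568.6,374.6,145),np.radians(89.7)))
im,d,Q,_=snap('side'); cv2.imwrite('pics/su.png',cv2.resize(im[190:350,270:370],None,fx=4,fy=3.7)[:,:,::-1])
```

```text
[567.93465812 376.23906951 164.76391667] [ 3.14030911e+00 -7.59630780e-04  1.56758279e+00] (array([-0.17,  0.06,  1.98]), 0.1)
```

View pics/su.png

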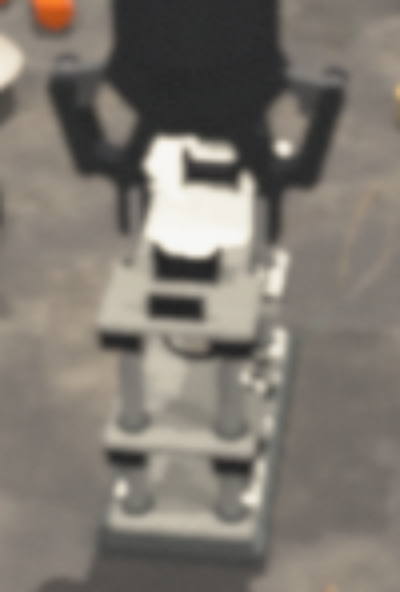

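Both trays line up. I settle it, then lower gently.

play_rows(targets=[[1,-0.1,0.05,0.3,0],[1,-0.1,0.05,0.3,0],[1,-0.1,0.05,0.3,0],[1,-0.1,0.05,0.3,0],[1,-0.1,0.05,0.3,0]])

```text
clock: 31.5
eef_pos: [568.1, 375.0, 160.8]
tool_rot: [-3.142, -0.0, 1.568]
force: [-0.3, 0.1, -2.3]
width: 50.0
gripper_force: 63.2
```

Run:
```python
from h import *
st=ctrl.read_state(); print(st['eef_pos'],st['tool_rot'],rel(st,(568.6,374.6,145),np.radians(89.7)))
```

```text
[568.0656689  375.0457997  160.80309508] [-3.14158085e+00 -1.09813377e-04  1.56768698e+00] (array([-0.04,  0.05,  1.58]), 0.1)
```

play_rows(targets=[[1,0,0.05,0.3,0],[1,0,0.05,0.6,0],[1,0,0.05,0.9,0],[1,0,0.05,1.2,0],[1,0,0.05,1.4,0],[1,0,0.05,1.4,0],[1,0,0.05,1.4,0]])

```text
clock: 32.2
eef_pos: [568.6, 375.0, 146.8]
tool_rot: [3.142, -0.0, 1.568]
force: [0.2, -0.3, -1.4]
width: 50.4
gripper_force: 63.2
```

play_rows(targets=[[1,0,0,0.1,0],[1,0,0,0.2,0],[1,0,0,0.3,0],[1,0,0,0.3,0]])

```text
clock: 32.6
eef_pos: [568.8, 375.2, 144.8]
tool_rot: [3.141, -0.0, 1.568]
force: [-1.1, -1.0, 4.1]
width: 50.3
gripper_force: 63.9
```

play_rows(targets=[[0,0,0,0,0],[0,0,0,0,0],[0,0,0,0,0],[0,0,0,0,0],[0,0,0,-4,0],[0,0,0,-8,0],[0,0,0,-12,0],[0,0,0,-14,0],[0,0,0,-14,0],[0,0,0,-14,0]])

```text
clock: 33.6
eef_pos: [568.5, 374.7, 283.5]
tool_rot: [3.141, 0.0, 1.568]
force: [-0.2, 0.1, -0.6]
width: 85.4
gripper_force: 0.0
```

play_rows(targets=[[0,0,0,0,0],[0,0,0,0,0],[0,0,0,0,0],[0,0,0,0,0]])

```text
clock: 34.0
eef_pos: [568.4, 374.9, 283.1]
tool_rot: [-3.141, 0.001, 1.568]
force: [0.0, -0.8, 0.5]
width: 85.3
gripper_force: 0.0
```

Run:
```python
from h import *
im,d,P,st=snap('wrist','wk'); print(st['eef_pos'],st['tool_rot'],st['width'])
np.savez('wk.npz',im=im,P=P)
print(rect(P,(568,375),105,128,140)); posts(P,(568,375),142,160)
for y in (455,430,375,325,300): q=P[(np.hypot(P[...,0]-548,P[...,1]-y)<6)]; print(y,np.nanmedian(q[:,2]))
print('drift',rect(P,(443,333),85,5,20)); posts(P,(443,333),6,20)
print(rel(st,(443,333,200),np.radians(87)))
```

```text
[568.42469741 374.86562841 283.05973111] [-3.14065112e+00  5.12692926e-04  1.56775344e+00] 85.29762350817403
[  567.7   374.9    70.9   160.2    89.5   134.7 10140. ]
130 [317. 107.] [568.  450.9 148.6] [555. 450. 147.] [580.8 452.2 151.1]
595 [318. 147.] [568.4 417.6 145.4] [552. 410. 142.] [584.3 424.7 152.5]
476 [317. 238.] [567.7 333.9 145.4] [552. 326. 142.] [583.1 341.3 152.4]
156 [317. 270.] [567.7 300.9 146.6] [555. 297. 142.] [579.2 302.7 150.1]
455 133.90729660606536
430 134.73990294954262
375 134.6523957192565
325 134.81076894051972
300 134.67595694899586
drift [481.5 327.5  89.6 130.   87.4  10.8 803. ]
217 [163. 168.] [351.1 372.1  10.1] [339. 341.   6.] [363.5 401.2  13.7]
778 [226. 193.] [444.5 333.6  10.6] [434. 264.   6.] [452.2 394.2  14.6]
90 [287. 180.] [528.6 352.5  10.8] [527. 325.   8.] [530.4 379.2  13.4]
(array([ -4.22, -12.52,   8.32]), 2.8)
```

View pics/wk.png

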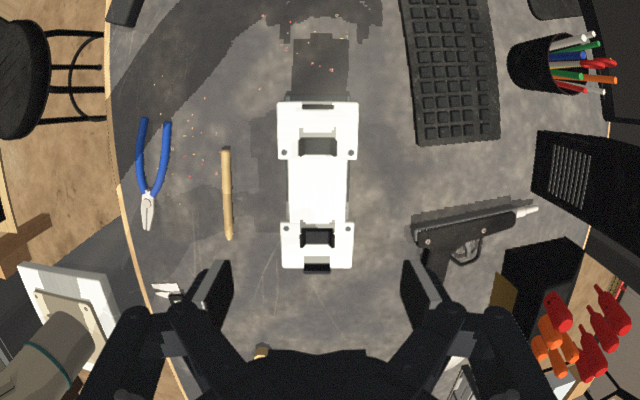

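play_rows(targets=[[0,-1.5,-4,0,1],[0,-3,-8,0,2],[0,-4.2,-12,3,2.8],[0,-4.2,-12.5,7,2.8],[0,-4.2,-12.5,10,2.8],[0,-4.2,-12.5,10,2.8],[0,-4.2,-12.5,10,2.8],[0,-4.2,-12.5,10,2.8],[0,-4.2,-12.5,10,2.8]])

```text
clock: 34.95
eef_pos: [444.4, 334.3, 185.3]
tool_rot: [3.139, -0.002, 1.518]
force: [0.1, 0.9, -0.1]
width: 85.0
gripper_force: 0.0
```

Run:
```python
from h import *
im,d,P,st=snap('wrist','wl'); print(st['eef_pos'],st['tool_rot'],st['width'])
m=((P[...,2]>6)&(P[...,2]<20)&(abs(P[...,0]-444)<25)&(abs(P[...,1]-333)<85)).astype(np.uint8)
Q=P.copy(); Q[m==0]=np.nan; r=rect(Q,(444,333),90,6,20); print(r)
t=rect(Q,(444,333),90,10.5,20); print(t)
print(rel(st,(t[0],t[1],26.5),np.radians(t[4])))
```

```text
[444.39256403 334.2674847  185.34472306] [ 3.13938626e+00 -2.15485938e-03  1.51832985e+00] 85.03783982435637
[ 443.   328.3   12.2  131.2   87.3   10.8 1548. ]
[443.  331.2  10.3 124.1  87.3  11.5 929. ]
(array([-0.35, -0.16, 15.88]), -0.3)
```

play_rows(targets=[[0,-0.5,-0.15,4,0],[0,-0.5,-0.15,8,0],[0,-0.5,-0.15,12,0],[0,-0.5,-0.15,14.8,0],[0,-0.5,-0.15,15.7,0],[0,-0.5,-0.15,15.7,0],[0,-0.5,-0.15,15.7,0],[0,-0.5,-0.15,15.7,0],[0,-0.5,-0.15,15.7,0]])

```text
clock: 35.9
eef_pos: [442.5, 328.9, 28.2]
tool_rot: [3.14, -0.002, 1.518]
force: [0.6, -0.7, 0.2]
width: 85.3
gripper_force: 0.0
```

Run:
```python
from h import *
st=ctrl.read_state(); print(st['eef_pos'],st['tool_rot'],rel(st,(443,329,26.5),np.radians(87.3)))
```

```text
[442.53929489 328.94158857  28.18311624] [ 3.13966681e+00 -1.59035987e-03  1.51838285e+00] (array([0.01, 0.05, 0.17]), -0.3)
```

play_rows(targets=[[1,0,0,0.1,0],[1,0,0,0.1,0],[1,0,0,0.1,0],[1,0,0,0.1,0],[1,0,0,0.1,0],[1,0,0,0.1,0],[1,0,0,0.1,0],[1,0,0,0.1,0],[1,0,0,0.1,0],[1,0,0,0.1,0]])

```text
clock: 36.9
eef_pos: [441.8, 328.5, 26.0]
tool_rot: [3.141, -0.0, 1.519]
force: [-1.0, -0.2, 5.4]
width: 11.5
gripper_force: 60.4
```

play_rows(targets=[[1,0,0,-1,0],[1,0,0,-4,0],[1,0,0,-8,0],[1,0,0,-12,0],[1,0,0,-16,0],[1,0,0,-20,0],[1,0,0,-23,0],[1,0,0,-23.5,0],[1,0,0,-23.5,0]])

```text
clock: 37.8
eef_pos: [441.8, 328.3, 261.5]
tool_rot: [3.14, -0.001, 1.519]
force: [0.5, -0.6, -0.5]
width: 11.2
gripper_force: 59.7
```

Run:
```python
from h import *
st=ctrl.read_state(); print(st['eef_pos'],st['tool_rot'],st['width'],rel(st,(567.9,375.2,255),np.radians(89.7)))
im,d,P,st=snap('wrist'); cv2.imwrite('pics/wn.png',im[:,:,::-1])
z=st['eef_pos'][2]; m=(im[...,0]>im[...,2].astype(int)+25)&(P[...,2]>z-35)&(P[...,2]<z+15); q=P[m]; print(len(q),q.min(0),q.max(0))
(x,y),wh,a=cv2.minAreaRect(q[:,:2].astype(np.float32)); print(x,y,wh,a)
```

```text
[441.83033849 328.31585288 261.48168887] [ 3.14028634e+00 -5.40289070e-04  1.51852397e+00] 11.203922354028613 (array([ 5.34, 12.34,  0.67]), -2.7)
5390 [-31.23515418  55.46762478 226.68413717] [450.65603619 394.1905638  253.65772723]
238.2698974609375 183.99420166015625 (587.6483154296875, 106.19642639160156) 35.740013122558594
```

play_rows(targets=[[1,1.3,3,0,-0.6],[1,2.6,6,0,-1.2],[1,4,9.4,0,-2],[1,5.2,12.3,0,-2.5],[1,5.2,12.3,1,-2.5],[1,5.2,12.3,4,-2.5],[1,5.2,12.3,6.5,-2.5],[1,5.2,12.3,6.5,-2.5],[1,5.2,12.3,6.5,-2.5],[1,5.2,12.3,6.5,-2.5]])

```text
clock: 38.85
eef_pos: [567.3, 374.6, 196.7]
tool_rot: [3.141, -0.001, 1.563]
force: [0.5, 0.7, -0.1]
width: 11.4
gripper_force: 59.6
```

play_rows(targets=[[1,0,0,0,0],[1,0,0,0,0],[1,0,0,0,0]])

```text
clock: 39.15
eef_pos: [567.5, 374.1, 196.6]
tool_rot: [3.141, -0.001, 1.562]
force: [-0.7, -0.1, -0.6]
width: 11.1
gripper_force: 59.6
```

Run:
```python
from h import *
im,d,P,st=snap('wrist'); print(st['eef_pos'],st['tool_rot'],st['width'],rel(st,(567.9,374.3,170.5),np.radians(89.5)))
cv2.imwrite('pics/wo.png',cv2.resize(im[100:400,180:460],None,fx=2,fy=2)[:,:,::-1])
```

```text
[567.47352667 374.13080251 196.587933  ] [ 3.14050163e+00 -5.59089324e-04  1.56231619e+00] 11.063809832930161 (array([0.02, 0.04, 2.61]), 0.0)
```

View pics/wo.png

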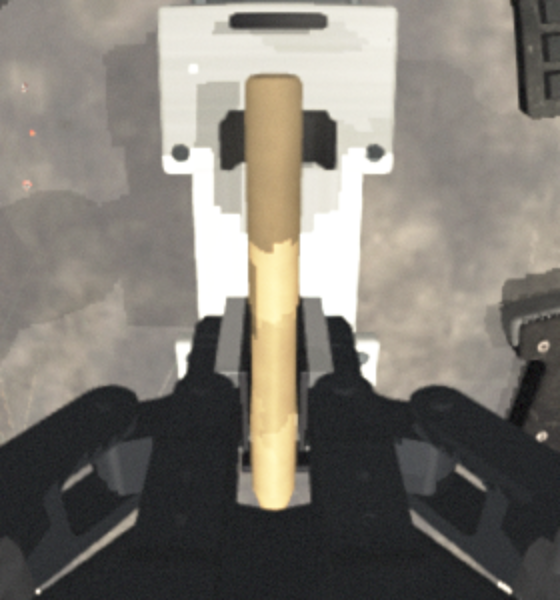

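play_rows(targets=[[1,0,0.05,0.8,0],[1,0,0.05,1.6,0],[1,0,0.05,2.2,0],[1,0,0.05,2.5,0],[1,0,0.05,2.5,0],[1,0,0.05,2.5,0]])

```text
clock: 39.8
eef_pos: [567.7, 374.1, 170.7]
tool_rot: [-3.142, -0.0, 1.563]
force: [-0.2, -0.1, -1.0]
width: 11.3
gripper_force: 59.7
```

play_rows(targets=[[1,0,0,0.1,0],[1,0,0,0.15,0],[1,0,0,0.15,0]])

```text
clock: 40.1
eef_pos: [567.9, 374.2, 169.9]
tool_rot: [3.141, -0.001, 1.562]
force: [0.2, -0.8, 2.1]
width: 11.0
gripper_force: 60.1
```

play_rows(targets=[[0,0,0,0,0],[0,0,0,0,0],[0,0,0,0,0],[0,0,0,0,0],[0,0,0,0,0],[0,0,0,-3,0],[0,0,0,-7,0],[0,0,0,-11,0],[0,0,0,-13,0],[0,0,0,-13,0]])

```text
clock: 41.1
eef_pos: [568.7, 375.6, 303.3]
tool_rot: [3.136, -0.005, 1.562]
force: [0.2, 0.0, -0.2]
width: 85.6
gripper_force: 0.0
```

play_rows(targets=[[0,0,0,0,0],[0,0,0,0,0],[0,0,0,0,0],[0,0,0,0,0]])

```text
clock: 41.5
eef_pos: [567.5, 373.6, 298.1]
tool_rot: [-3.14, 0.001, 1.563]
force: [-0.1, -1.1, 0.8]
width: 85.3
gripper_force: 0.0
```

Run:
```python
from h import *
im,d,P,st=snap('wrist','wz'); print(st['eef_pos'],st['width'])
m=(im[...,0]>im[...,2].astype(int)+25)&(P[...,2]>140)&(P[...,2]<175)&(np.hypot(P[...,0]-568,P[...,1]-375)<100)
q=P[m]; (x,y),wh,a=cv2.minAreaRect(q[:,:2].astype(np.float32)); print('drift',x,y,wh,a)
for y in(435,400,375,345,315): t=q[abs(q[:,1]-y)<6]; print(y,np.percentile(t[:,2],80) if len(t) else None)
print('top',rect(P,(568,375),105,128,139))
for s in(-28,28):
  for y in (445,305): t=P[(np.hypot(P[...,0]-568-s,P[...,1]-y)<5)]; print(s,y,np.nanmedian(t[:,2]))
im,d,Q,_=snap('side'); print('vee etc'); cv2.imwrite('pics/sz.png',cv2.resize(im[190:350,270:370],None,fx=4,fy=3.7)[:,:,::-1])
```

```text
[567.45961708 373.63058403 298.06213004] 85.33116947411366
drift 566.8309936523438 370.9125061035156 (138.19406127929688, 14.144400596618652) 89.70758819580078
435 155.40105698850095
400 155.72176611126233
375 155.69431417655693
345 155.77228174834084
315 155.01630922193996
top [ 567.8  376.1   70.7  159.2   89.5  134.7 7836. ]
-28 445 134.71023843928685
-28 305 134.62620227755883
28 445 134.7221992471979
28 305 134.79232423710488
vee etc
```

View pics/sz.png

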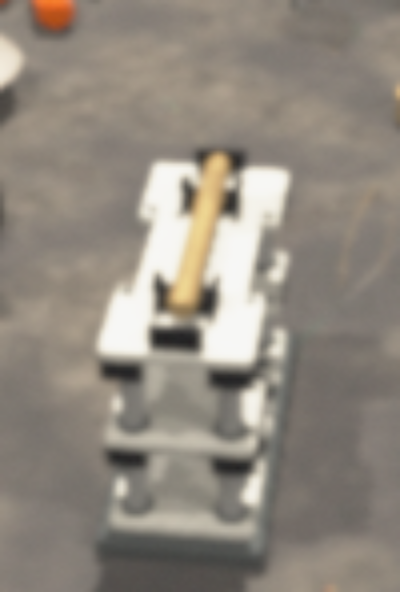

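The drift is level in both saddles: its top is at 155.7 all along and its far end at y≈440, so it is centred. The trays are level and seated.

```bash
python3 -c "
from cell import ctrl
print(ctrl.finish_job())"
```

```text
the job is handed in; nothing more can be done
None
```

I packed the kit and handed it in at about 42 s: V-block in the base nest, middle and top trays seated, sleeve in the cup, and drift in both saddles. My last measurements agreed with the required positions, the short bush was never touched, and no verdict came back.

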